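# Sort the bar bits into their trays

### The arm

A 6-joint arm with a two-finger parallel gripper is mounted at the origin on a cart in front of the work surface, level with it; the furniture and walls round the work are solid. World frame = base frame: x ahead of the robot, y to its left, z up, the work surface at z = 0. Lengths are in mm, angles in rad, forces in N, time in s.
With the tool pointing down it reaches from about 400 to 925 mm from the base axis. Payload 3.4 kg.
Tool frame: the origin (TCP) lies on the mounting face of the last link; the fingertips stand 173 mm ahead of it and the grasp point (between the pads) lies manip.grip_depth ahead of it (manip.grip_depth is the distance from the TCP to the grasp point, in mm); z points along the fingers, y is the line along which they close (so a half turn about z gives the same grasp; the last joint's range is limited). The gripper opens to 85 mm and grips with 20 to 120 N. Pads are 22 mm wide; open, the fingers measure 114 mm over their backs; the gripper's body (76 mm by 85 mm) begins 54 mm behind the grasp point. The pads swing forward as they close: fully open they stand 13 mm farther back than shut.
Start: joints at [1.179, 0.307, 1.506, -0, 1.328, -0.073], TCP at [179.698, 546.206, 404.705] pointing down, gripper open.
Joint ranges: [-3.12, 3.12], [-1.05, 2.28], [0.14, 2.33], [-1.42, 4.57], [0.1, 2.73], [-2.68, 2.68]. Speed limits (rad/s): [2.57, 2.57, 3.14, 3.14, 3.14, 3.14].

### API

Orientations are given as a rotation vector (axis times angle).
In Python, from workcell import manip gives the robot as it stands.
- The arm moves only by the shell command python3 -m jog 'ROWS' [FORCE]. ROWS is JSON, a list of rows, each a list of 7 numbers: the opening in per cent of the stroke, from 0 (shut) to 100 (fully open), then the shift along the world's x, y, z in m, then the turn, a rotation vector about the world's x, y, z in degrees. A call has 1 to 12 rows; each row is the pose to reach, as a shift and turn from the pose commanded when the call began; what a row does not reach only later rows make up. A row lasts 1/10 s, in which the tool goes at most 50 mm and 8.59 degrees, less where a joint would pass 70% of its speed; a pose out of reach is approached as far as the arm can. A call with a gripper value outside its range is refused whole. The fingers move at their own pace and stop on an object; FORCE is the grip in N (left out, the last holds). Time passes only in rows, so rows that repeat a pose let the fingers close. It gives the time, the measured TCP pose, the force, the opening and the grip force at its end, in the units of the state.
- manip.observe(): the state, without advancing time (a new reading comes with each control period).
- manip.capture(name): name is "side" or "top" or "wrist"; returns the picture (400x640x3 uint8, blue, green, red); there is no depth.
- manip.camera_model(name): a dict with "fovy" (degrees; the focal length in pixels is half the picture's height over the tangent of half this angle, whatever the lens; pixels are square), "cx", "cy" (the principal point, pixels), "R" (3x3) and "t" (3): a world point X has camera coordinates R X + t. Camera axes: x right, y down, z forward; pixel columns grow to the right and rows downward; lengths in mm; the calibration is good to about 2 mm. A picture is of the moment at which its call begins: read the wrist's pose just before it. camera_model takes no time and is no camera call; for the wrist camera it gives the pose at the moment of the call.
- manip.finish_job(): hands the job in; it is judged then, once.
The state is a dict: "t": time; "q": joint angles; "joint_velocities": joint speeds; "tau": joint torques, N m; "tool_pos": TCP position; "orientation": TCP orientation; "wrist_force": force on the tool from outside, world axes, zero at the start; "ft_torque": the same for the moment, N m; "width": opening from 0.0 (shut) to 1.0 (fully open); "grip_force": force on a finger pad.
Only numpy, scipy, OpenCV 4.12 (cv2) and the standard library are available. Lean on these libraries where they do the work, as an engineer would, in place of code of your own. Each camera call takes 0.05 s, during which the arm holds its last target. There are 200 camera calls.

### The job

Tidy up the bar: put the two tea lights in the blue tray, the two bottle stoppers in the black tray and the plain cork in the wooden tray. Stand each one upright on the tray floor in a bay of its own, the way up it is now, and leave the shot glass where it stands.

Things in the scene. Friction and masses are not known exactly. Their poses are not given: they have to be found in the camera images.
- green_candle: tea light with green wax in an open silvery metal cup, 38 mm across, 15 mm high, 12 to 21 g. Origin: centre of the underside, z up. Stands upright loose on the worktop, in the row in front of the trays.
- white_candle: tea light with cream-white wax in an open silvery metal cup, 38 mm across, 15 mm high, 12 to 21 g. Origin: centre of the underside, z up. Stands upright loose on the worktop, in the row in front of the trays.
- black_stopper: bottle stopper standing on its round silvery-white cap (41 mm across, 21 mm high) with its black rubber stem up (20 mm across, from 21 to 56 mm high), 70 to 130 g. Origin: centre of the underside, z up along the stem. Stands upright loose on the worktop, in the row in front of the trays.
- wood_stopper: bottle stopper standing on its round brown wooden cap (34 mm across, 19 mm high) with its cork stem up (20 mm across, from 19 to 46 mm high), 45 to 85 g. Origin: centre of the underside, z up along the stem. Stands upright loose on the worktop, in the row in front of the trays.
- cork: plain wine cork without a cap, standing on end, 24 mm across, 44 mm high, 12 to 21 g. Origin: centre of the underside, z up along the cork. Stands upright loose on the worktop, in the row in front of the trays.
- shot_glass: clear shot glass standing upright among the things, 48 mm across at the rim, 61 mm high. It is not to be moved. Origin: centre of the underside, z up.
- blue_tray: low blue tray for the candles, 100 x 132 x 12 mm (own x, y, z), fixed to the worktop; brass grip loops reach 9 mm past its two long walls. Origin: centre of the underside, z up. Walls 4 mm thick, 12 mm high; floor 4 mm above the worktop. A wall 4 mm thick, 10 mm high, at y = 0 parts it into two bays, 92 (x) by 60 (y) mm, centred at x = 0, y = +32 and -32 mm. The trays stand in a row in any order, turned up to 5 degrees.
- black_tray: low black tray for the stoppers, 100 x 132 x 12 mm (own x, y, z), fixed to the worktop; brass grip loops reach 9 mm past its two long walls. Origin: centre of the underside, z up. Walls 4 mm thick, 12 mm high; floor 4 mm above the worktop. A wall 4 mm thick, 10 mm high, at y = 0 parts it into two bays, 92 (x) by 60 (y) mm, centred at x = 0, y = +32 and -32 mm. The trays stand in a row in any order, turned up to 5 degrees.
- wood_tray: low brown wooden tray for the cork, 100 x 132 x 12 mm (own x, y, z), fixed to the worktop; brass grip loops reach 9 mm past its two long walls. Origin: centre of the underside, z up. Walls 4 mm thick, 12 mm high; floor 4 mm above the worktop. A wall 4 mm thick, 10 mm high, at y = 0 parts it into two bays, 92 (x) by 60 (y) mm, centred at x = 0, y = +32 and -32 mm. The trays stand in a row in any order, turned up to 5 degrees.
Not all that is in view belongs to the job. Leave any pink or purple look-alike of the wood_stopper alone.

How it is judged (in metres and radians):
At the end, for the whole second after the job is handed in: Tea lights in the blue tray and stoppers in the black tray, one to a bay; cork in a bay of the wooden tray. Each within 36 mm (x) and 20 mm (y) of its bay's centre, under 9 mm above the tray's underside, tilt under 0.2 rad, at rest. Shot glass upright, within 20 mm of its start ((((x of green_candle in the frame of blue_tray between -0.036 and 0.036 m and y of green_candle in the frame of blue_tray between 0.012 and 0.052 m and z of green_candle in the frame of blue_tray below 0.009 m) and (x of white_candle in the frame of blue_tray between -0.036 and 0.036 m and y of white_candle in the frame of blue_tray between -0.052 and -0.012 m and z of white_candle in the frame of blue_tray below 0.009 m)) or ((x of green_candle in the frame of blue_tray between -0.036 and 0.036 m and y of green_candle in the frame of blue_tray between -0.052 and -0.012 m and z of green_candle in the frame of blue_tray below 0.009 m) and (x of white_candle in the frame of blue_tray between -0.036 and 0.036 m and y of white_candle in the frame of blue_tray between 0.012 and 0.052 m and z of white_candle in the frame of blue_tray below 0.009 m))) and (((x of black_stopper in the frame of black_tray between -0.036 and 0.036 m and y of black_stopper in the frame of black_tray between 0.012 and 0.052 m and z of black_stopper in the frame of black_tray below 0.009 m) and (x of wood_stopper in the frame of black_tray between -0.036 and 0.036 m and y of wood_stopper in the frame of black_tray between -0.052 and -0.012 m and z of wood_stopper in the frame of black_tray below 0.009 m)) or ((x of black_stopper in the frame of black_tray between -0.036 and 0.036 m and y of black_stopper in the frame of black_tray between -0.052 and -0.012 m and z of black_stopper in the frame of black_tray below 0.009 m) and (x of wood_stopper in the frame of black_tray between -0.036 and 0.036 m and y of wood_stopper in the frame of black_tray between 0.012 and 0.052 m and z of wood_stopper in the frame of black_tray below 0.009 m))) and ((x of cork in the frame of wood_tray between -0.036 and 0.036 m and y of cork in the frame of wood_tray between 0.012 and 0.052 m and z of cork in the frame of wood_tray below 0.009 m) or (x of cork in the frame of wood_tray between -0.036 and 0.036 m and y of cork in the frame of wood_tray between -0.052 and -0.012 m and z of cork in the frame of wood_tray below 0.009 m)) and angle between each of green_candle, white_candle, black_stopper, wood_stopper, cork, shot_glass's own z axis and vertical below 0.2 rad and linear speed of each of green_candle, white_candle, black_stopper, wood_stopper, cork, shot_glass below 0.02 m/s and distance of shot_glass from where it was at the start of the episode below 0.02 m); the robot touches nothing.
It fails at once if the shot glass is knocked over or pushed more than 30 mm (angle between shot_glass's own z axis and vertical above 0.5 rad or distance of shot_glass from where it was at the start of the episode above 0.03 m).
It also fails if it takes over 104 s, if anything falls off the work surface, if the arm or the gripper's body presses on something with over 40 N, if the wrist force passes 120 N, or if a joint passes its speed limit or range.

## Working session

There is one attempt and no reset: what is moved stays moved. The work goes in short steps, Python scripts to look and compute and a shell command to move; the robot and the scene stay as the last step left them, time stands still between calls to the robot, and variables do not carry over. Pictures are saved under pics/ and viewed, at most 14 in all, crops included, and the job is handed in when it is done.

```bash
mkdir -p pics; python3 - <<'E'
from workcell import manip
import cv2,numpy as np
print(manip.grip_depth, manip.observe())
for n in("top","side"):
    m=manip.camera_model(n);print(n,m)
    cv2.imwrite(f"pics/{n}0.png",manip.capture(n))
print(manip.camera_model("wrist"))
E
```

```text
154.70000000000002 {'t': 0.0, 'q': array([ 1.17954008e+00,  3.07584255e-01,  1.50767824e+00, -4.26958891e-05,
        1.32840024e+00, -7.35103941e-02]), 'joint_velocities': array([ 1.84983493e-04,  5.39277758e-04,  7.06681944e-05, -6.84755252e-04,
        1.27301108e-03, -3.92858781e-05]), 'tau': array([-1.39144493e-03, -4.57548988e+01, -2.51907456e+01, -1.56401579e-04,
        1.35249551e-02, -2.57920256e-06]), 'tool_pos': array([179.55041722, 545.88621078, 403.77239557]), 'orientation': array([-0.49693176, -3.10159818,  0.00317882]), 'wrist_force': array([-0.34724269,  0.01100609,  0.51003879]), 'ft_torque': array([-0.02502898, -0.00060836, -0.01072968]), 'grip_force': 0.0, 'width': 1.001587806136996}
top {'fovy': 47.73545470902033, 'cx': 313.19226394505245, 'cy': 187.5058140562305, 'R': array([[ 0.02701336, -0.99930158, -0.02581933],
       [-0.98712001, -0.02259199, -0.15837832],
       [ 0.15768439,  0.02976511, -0.98704087]]), 't': array([ 140.79590437,  494.07920639, 1012.42363759])}
side {'fovy': 51.260040698872494, 'cx': 321.91362441160464, 'cy': 199.73493775820697, 'R': array([[-0.94142263, -0.33708806,  0.00975029],
       [-0.26581052,  0.72394463, -0.63659166],
       [ 0.20752877, -0.60189353, -0.77113941]]), 't': array([513.27210283,  54.00541859, 842.94493488])}
{'fovy': 62.47204599335, 'cx': 322.79588043894023, 'cy': 198.4797642558681, 'R': array([[ 0.31174182,  0.95016569, -0.00148521],
       [ 0.91491701, -0.29975446,  0.27032228],
       [ 0.25640575, -0.0856296 , -0.96276875]]), 't': array([-574.401602  ,  -34.77885319,  378.43028626])}
```

View pics/top0.png

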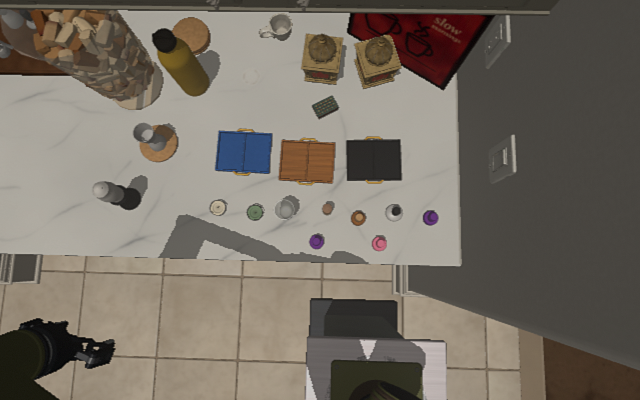

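View pics/side0.png

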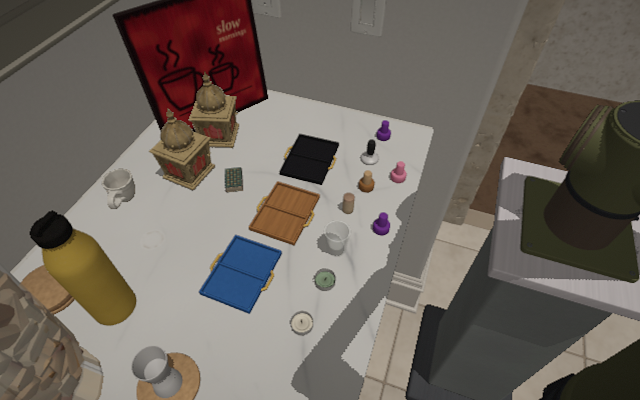

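The top view shows the white candle at (218,208), green at (255,212), glass at (286,208), cork at (328,208), wood stopper at (358,217) and black stopper at (394,211). The trays are blue (244,152), wood (307,161) and black (374,160). There are three pink or purple decoys. The side view agrees.

```bash
cat > h.py <<'E'
from workcell import manip
import cv2,numpy as np
def ray(m,u,v,z):
    f=200/np.tan(np.radians(m["fovy"]/2)); R=np.array(m["R"]);t=np.array(m["t"])
    u=np.atleast_1d(u);v=np.atleast_1d(v)
    d=np.stack([(u-m["cx"])/f,(v-m["cy"])/f,np.ones(len(u))],1)@R
    c=-R.T@t
    return c+d*((z-c[2])/d[:,2])[:,None]
def proj(m,X):
    f=200/np.tan(np.radians(m["fovy"]/2));c=np.array(m["R"])@np.array(X)+m["t"]
    return f*c[0]/c[2]+m["cx"],f*c[1]/c[2]+m["cy"]
E
python3 - <<'E'
from h import *
m=manip.camera_model("top");s=manip.camera_model("side")
im=cv2.imread("pics/top0.png");hs=cv2.cvtColor(im,cv2.COLOR_BGR2HSV)
for n,(u,v,z),(a,b) in [("white",(218,208,15),(302,322)),("green",(255,212,15),(325,279)),("glass",(286,208,30),(337,238)),("cork",(328,208,22),(348,203)),("wood_st",(358,217,10),(366,184)),("black_st",(394,212,10),(370,158)),("purp",(317,242,20),(382,224)),("pink",(380,243,20),(400,172)),("purp2",(430,217,20),(384,131))]:
    print(n,ray(m,u,v,z)[0].round(),ray(s,a,b,z)[0].round())
H,S,V=cv2.split(hs)
for n,c,mask in [("blue",(244,152),(H>100)&(H<125)&(S>120)),("wood",(307,161),(H<20)&(S>90)),("black",(374,160),(V<70))]:
    w=np.zeros_like(H);w[c[1]-32:c[1]+30,c[0]-34:c[0]+34]=1
    k=cv2.morphologyEx((mask&(w>0)).astype(np.uint8),cv2.MORPH_OPEN,np.ones((5,5)))
    v,u=np.nonzero(k);P=ray(m,u,v,10)[:,:2]
    r=cv2.minAreaRect(P.astype(np.float32));print(n,len(u),r,P.mean(0))
E
```

```text
white [440. 380.  15.] [444. 382.  15.]
green [432. 291.  15.] [434. 294.  15.]
glass [442. 216.  30.] [439. 212.  30.]
cork [445. 117.  22.] [447. 118.  22.]
wood_st [427.  46.  10.] [428.  45.  10.]
black_st [441. -39.  10.] [442. -35.  10.]
purp [365. 141.  20.] [369. 144.  20.]
pink [367.  -5.  20.] [367.  -6.  20.]
purp2 [ 430. -121.   20.] [ 433. -124.   20.]
blue 2009 ((580.7484741210938, 327.2332458496094), (128.8985137939453, 97.8099136352539), 88.03623962402344) [580.22430161 326.69977635]
wood 2160 ((560.5424194335938, 171.84054565429688), (130.62606811523438, 99.68163299560547), 87.73451232910156) [560.13778681 171.66001732]
black 2163 ((566.2940063476562, 10.112312316894531), (98.99627685546875, 128.33645629882812), 1.1488826274871826) [566.80962195  10.75256303]
```

```bash
python3 -m jog '[[70,0.262,-0.165,-0.13,0,0,-72],[70,0.262,-0.165,-0.13,0,0,-72],[70,0.262,-0.165,-0.13,0,0,-72],[70,0.262,-0.165,-0.13,0,0,-72],[70,0.262,-0.165,-0.13,0,0,-72],[70,0.262,-0.165,-0.13,0,0,-72],[70,0.262,-0.165,-0.13,0,0,-72],[70,0.262,-0.165,-0.13,0,0,-72],[70,0.262,-0.165,-0.13,0,0,-72],[70,0.262,-0.165,-0.13,0,0,-72],[70,0.262,-0.165,-0.13,0,0,-72]]' 40
python3 - <<'E'
from h import *
from scipy.spatial.transform import Rotation as Ro
m=manip.camera_model("wrist");im=manip.capture("wrist");s=manip.observe()
print(manip.grip_depth,s["tool_pos"],Ro.from_rotvec(s["orientation"]).as_matrix().round(3),s["width"],s["q"])
for p in [(442,381,15),(433,292,15),(440,214,61)]: print(proj(m,p))
import os;cv2.imwrite("pics/w1.png",im)
E
```

```text
t: 1.2
tool_pos: [441.6, 381.1, 274.4]
orientation: [-2.224, -2.219, 0.001]
wrist_force: [-0.1, -0.3, 0.6]
width: 0.701
grip_force: 0.0
154.70000000000002 [441.47237141 381.3061174  274.60623611] [[ 0.002  1.    -0.   ]
 [ 1.    -0.002 -0.   ]
 [-0.    -0.    -1.   ]] 0.6987976950130182 [6.39985801e-01 4.42497063e-01 1.65568161e+00 4.09046281e-05
 1.04367111e+00 6.41952336e-01]
(np.float64(324.2572024245514), np.float64(205.09033784230272))
(np.float64(312.97787384855815), np.float64(311.9903113416101))
(np.float64(321.71469090342066), np.float64(443.4107278191659))
```

View pics/w1.png

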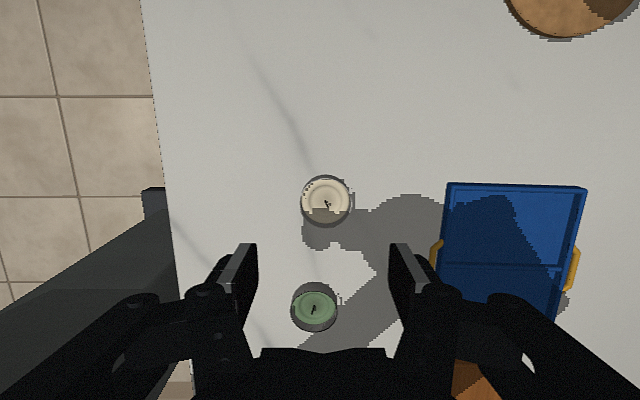

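White candle is at (326,201) and green at (314,307), both within 4 px of the prediction, so a 3 mm correction in y will do. Now I descend and close.

```bash
python3 -m jog '[[70,0.001,0.003,-0.05,0,0,0],[70,0.001,0.003,-0.08,0,0,0],[70,0.001,0.003,-0.098,0,0,0],[70,0.001,0.003,-0.098,0,0,0],[30,0.001,0.003,-0.099,0,0,0],[30,0.001,0.003,-0.099,0,0,0],[30,0.001,0.003,-0.099,0,0,0],[30,0.001,0.003,-0.099,0,0,0],[30,0.001,0.003,-0.099,0,0,0],[30,0.001,0.003,-0.099,0,0,0]]' 30
```

```text
t: 2.25
tool_pos: [443.1, 384.5, 176.8]
orientation: [2.225, 2.217, 0.003]
wrist_force: [-0.6, 0.1, 5.0]
width: 0.427
grip_force: 30.5
```

```bash
python3 -m jog '[[30,0,0,0.03,0,0,0],[30,0,0,0.05,0,0,0],[30,0.04,-0.01,0.05,0,0,0],[30,0.08,-0.02,0.05,0,0,0],[30,0.12,-0.025,0.05,0,0,0],[30,0.138,-0.025,0.05,0,0,0],[30,0.138,-0.025,0.03,0,0,0],[30,0.138,-0.025,0.015,0,0,0],[30,0.138,-0.025,0.006,0,0,0],[30,0.138,-0.025,0.005,0,0,0],[30,0.138,-0.025,0.005,0,0,0]]'
```

```text
t: 3.35
tool_pos: [579.8, 359.2, 180.1]
orientation: [-2.224, -2.218, 0.003]
wrist_force: [0.3, 1.4, 0.2]
width: 0.425
grip_force: 32.0
```

```bash
python3 -m jog '[[58,0,0,0,0,0,0],[58,0,0,0,0,0,0],[58,0,0,0,0,0,0],[58,0,0,0.03,0,0,0],[65,0,0,0.07,0,0,0],[70,-0.04,-0.02,0.07,0,0,0],[70,-0.08,-0.04,0.07,0,0,0],[70,-0.12,-0.06,0.07,0,0,0],[70,-0.147,-0.064,0.07,0,0,0],[70,-0.147,-0.064,0.07,0,0,0],[70,-0.147,-0.064,0.07,0,0,0]]'
python3 - <<'E'
from h import *
m=manip.camera_model("wrist");im=manip.capture("wrist");print(proj(m,(434,295,15)),proj(m,(581,359,19)))
cv2.imwrite("pics/w2.png",im)
E
```

```text
t: 4.45
tool_pos: [433.6, 295.3, 251.4]
orientation: [2.224, 2.218, 0.003]
wrist_force: [0.6, 0.1, 1.0]
width: 0.697
grip_force: 0.0
(np.float64(323.6074715870989), np.float64(215.99469430255056)) (np.float64(571.4749627764851), np.float64(115.14682381212275))
```

View pics/w2.png

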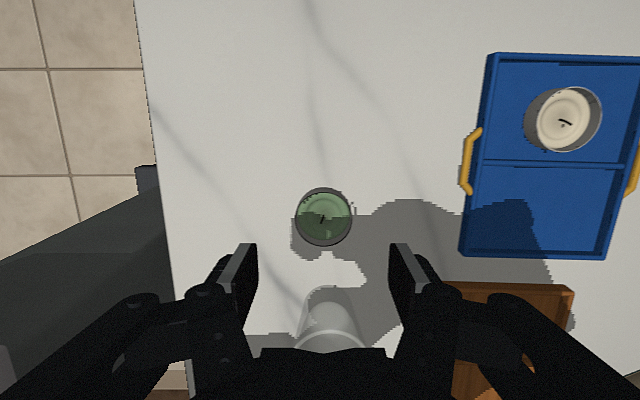

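The white candle lies flat in its bay at (565,118). Green is at (323,216), exactly as predicted.

```bash
python3 -m jog '[[70,0,0,-0.04,0,0,0],[70,0,0,-0.065,0,0,0],[70,0,0,-0.074,0,0,0],[70,0,0,-0.075,0,0,0],[30,0,0,-0.075,0,0,0],[30,0,0,-0.075,0,0,0],[30,0,0,-0.075,0,0,0],[30,0,0,-0.075,0,0,0],[30,0,0,-0.075,0,0,0],[30,0,0,-0.075,0,0,0]]' 30
```

```text
t: 5.5
tool_pos: [434.2, 295.5, 176.7]
orientation: [2.225, 2.217, 0.004]
wrist_force: [0.5, -0.5, 6.3]
width: 0.425
grip_force: 30.5
```

```bash
python3 -m jog '[[30,0,0,0.03,0,0,0],[30,0,0,0.05,0,0,0],[30,0.04,0,0.05,0,0,0],[30,0.08,0,0.05,0,0,0],[30,0.12,0,0.05,0,0,0],[30,0.147,-0.001,0.05,0,0,0],[30,0.147,-0.001,0.03,0,0,0],[30,0.147,-0.001,0.015,0,0,0],[30,0.147,-0.001,0.006,0,0,0],[30,0.147,-0.001,0.005,0,0,0],[30,0.147,-0.001,0.005,0,0,0]]'
```

```text
t: 6.6
tool_pos: [579.6, 294.2, 180.1]
orientation: [-2.224, -2.217, 0.003]
wrist_force: [-0.4, 0.3, 0.3]
width: 0.424
grip_force: 32.1
```

```bash
python3 -m jog '[[58,0,0,0,0,0,0],[58,0,0,0,0,0,0],[58,0,0,0,0,0,0],[58,0,0,0.04,0,0,0],[60,0,0,0.08,0,0,0],[60,-0.02,-0.03,0.1,0,0,0],[60,-0.045,-0.06,0.1,0,0,0],[60,-0.07,-0.09,0.1,0,0,0],[60,-0.1,-0.13,0.1,0,0,0],[60,-0.133,-0.176,0.1,0,0,0],[60,-0.133,-0.176,0.1,0,0,0],[60,-0.133,-0.176,0.1,0,0,0]]'
python3 - <<'E'
from h import *
m=manip.camera_model("wrist");im=manip.capture("wrist");print(proj(m,(447,118,44)),proj(m,(428,46,46)))
cv2.imwrite("pics/w3.png",im)
E
```

```text
t: 7.8
tool_pos: [446.6, 117.1, 281.1]
orientation: [-2.228, -2.215, 0.0]
wrist_force: [0.6, -0.5, 0.0]
width: 0.602
grip_force: 0.0
(np.float64(324.212705815794), np.float64(213.63810069558124)) (np.float64(297.9067457533983), np.float64(310.84463564863785))
```

View pics/w3.png

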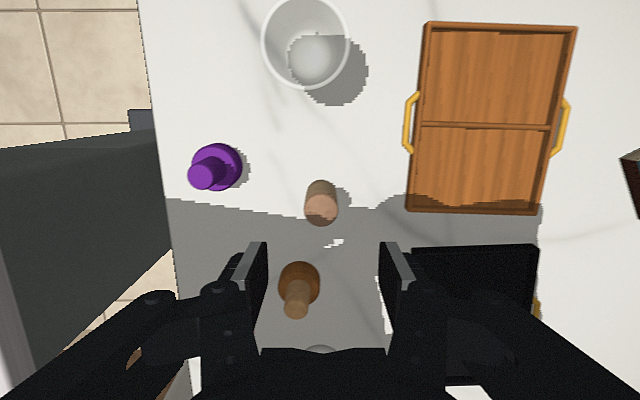

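Cork top is at (321,210), so I correct by (-2,+3) mm. The wood stopper's stem top is at (296,307), about (427,48).

```bash
python3 -m jog '[[60,-0.002,0.003,-0.04,0,0,0],[60,-0.002,0.003,-0.075,0,0,0],[60,-0.002,0.003,-0.093,0,0,0],[60,-0.002,0.003,-0.093,0,0,0],[15,-0.002,0.003,-0.093,0,0,0],[15,-0.002,0.003,-0.093,0,0,0],[15,-0.002,0.003,-0.093,0,0,0],[15,-0.002,0.003,-0.093,0,0,0],[15,-0.002,0.003,-0.093,0,0,0],[15,-0.002,0.003,-0.093,0,0,0],[15,-0.002,0.003,-0.093,0,0,0]]' 30
```

```text
t: 8.95
tool_pos: [446.2, 121.3, 188.6]
orientation: [2.225, 2.216, 0.003]
wrist_force: [0.5, 1.1, 5.8]
width: 0.257
grip_force: 30.0
```

```bash
python3 -m jog '[[15,0,0,0.03,0,0,0],[15,0,0,0.05,0,0,0],[15,0.04,0.006,0.05,0,0,0],[15,0.08,0.012,0.05,0,0,0],[15,0.114,0.019,0.05,0,0,0],[15,0.114,0.019,0.04,0,0,0],[15,0.114,0.019,0.025,0,0,0],[15,0.114,0.019,0.013,0,0,0],[15,0.114,0.019,0.006,0,0,0],[15,0.114,0.019,0.005,0,0,0],[15,0.114,0.019,0.005,0,0,0]]'
```

```text
t: 10.05
tool_pos: [559.1, 140.1, 192.5]
orientation: [-2.225, -2.217, 0.001]
wrist_force: [-0.6, 0.1, -0.1]
width: 0.255
grip_force: 30.2
```

```bash
python3 -m jog '[[45,0,0,0,0,0,0],[45,0,0,0,0,0,0],[45,0,0,0,0,0,0],[45,0,0,0.03,0,0,0],[60,0,0,0.07,0,0,0],[60,-0.03,-0.03,0.1,0,0,0],[60,-0.065,-0.05,0.1,0,0,0],[60,-0.1,-0.07,0.1,0,0,0],[60,-0.132,-0.092,0.1,0,0,0],[60,-0.132,-0.092,0.1,0,0,0],[60,-0.132,-0.092,0.1,0,0,0]]'
python3 - <<'E'
from h import *
m=manip.camera_model("wrist");im=manip.capture("wrist");print(proj(m,(427,48,46)),proj(m,(441,-37,56)),proj(m,(560,140,48)))
cv2.imwrite("pics/w4.png",im)
E
```

```text
t: 11.15
tool_pos: [427.3, 47.9, 293.2]
orientation: [2.226, 2.215, 0.002]
wrist_force: [0.3, -0.1, -0.5]
width: 0.6
grip_force: 0.0
(np.float64(322.59849474046894), np.float64(210.07838080725227)) (np.float64(342.3240661725499), np.float64(325.413167721066)) (np.float64(541.3349318013319), np.float64(65.52527382400689))
```

View pics/w4.png

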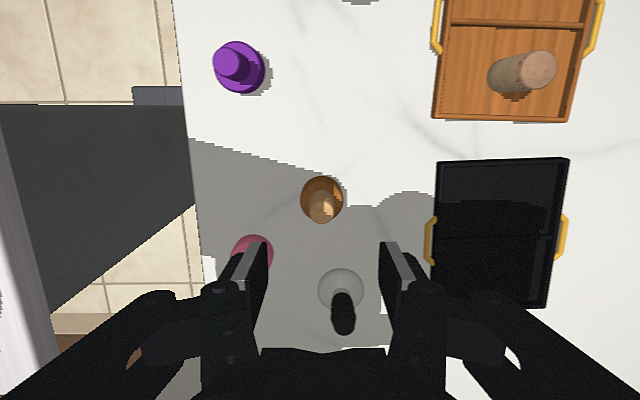

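The cork stands in the wooden tray at (537,70). The wood stopper's stem top is at (321,208), on target within 2 mm. The black stem top is at (344,322), about (442,-35).

```bash
python3 -m jog '[[60,-0.001,0.001,-0.04,0,0,0],[60,-0.001,0.001,-0.08,0,0,0],[60,-0.001,0.001,-0.096,0,0,0],[60,-0.001,0.001,-0.096,0,0,0],[10,-0.001,0.001,-0.096,0,0,0],[10,-0.001,0.001,-0.096,0,0,0],[10,-0.001,0.001,-0.096,0,0,0],[10,-0.001,0.001,-0.096,0,0,0],[10,-0.001,0.001,-0.096,0,0,0],[10,-0.001,0.001,-0.096,0,0,0],[10,-0.001,0.001,-0.096,0,0,0]]' 40
```

```text
t: 12.3
tool_pos: [427.6, 49.3, 197.8]
orientation: [2.224, 2.215, 0.004]
wrist_force: [0.4, 0.2, 7.3]
width: 0.195
grip_force: 39.8
```

```bash
python3 -m jog '[[10,0,0,0.03,0,0,0],[10,0,0,0.05,0,0,0],[10,0.04,-0.002,0.05,0,0,0],[10,0.08,-0.004,0.05,0,0,0],[10,0.12,-0.007,0.05,0,0,0],[10,0.139,-0.007,0.045,0,0,0],[10,0.139,-0.007,0.025,0,0,0],[10,0.139,-0.007,0.013,0,0,0],[10,0.139,-0.007,0.006,0,0,0],[10,0.139,-0.007,0.005,0,0,0],[10,0.139,-0.007,0.005,0,0,0]]'
```

```text
t: 13.4
tool_pos: [564.6, 42.2, 201.7]
orientation: [-2.225, -2.217, 0.002]
wrist_force: [-0.3, -0.0, -0.9]
width: 0.193
grip_force: 40.0
```

Release and go over the black stopper: shift (-0.124, -0.077).

```bash
python3 -m jog '[[45,0,0,0,0,0,0],[45,0,0,0,0,0,0],[45,0,0,0,0,0,0],[45,0,0,0.04,0,0,0],[60,0,0,0.08,0,0,0],[60,-0.03,-0.02,0.1,0,0,0],[60,-0.065,-0.04,0.1,0,0,0],[60,-0.1,-0.06,0.1,0,0,0],[60,-0.123,-0.077,0.1,0,0,0],[60,-0.123,-0.077,0.1,0,0,0],[60,-0.123,-0.077,0.1,0,0,0]]'
python3 - <<'E'
from h import *
m=manip.camera_model("wrist");im=manip.capture("wrist");print(proj(m,(442,-35,56)),proj(m,(566,42,50)))
cv2.imwrite("pics/w5.png",im)
E
```

```text
t: 14.5
tool_pos: [442.7, -35.1, 302.1]
orientation: [2.226, 2.215, 0.002]
wrist_force: [0.5, 1.1, 0.9]
width: 0.599
grip_force: 0.0
(np.float64(322.0023839601109), np.float64(210.58536782128817)) (np.float64(515.5206528622845), np.float64(92.05293858489583))
```

View pics/w5.png

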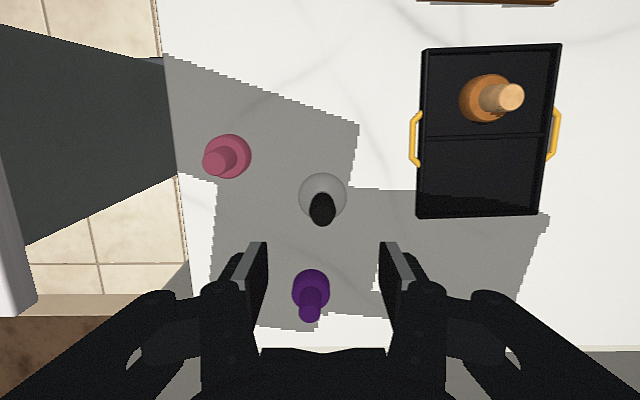

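The wood stopper is upright in its bay at (490,98). The black stem top is at (322,209), dead on.

```bash
python3 -m jog '[[60,0,0,-0.04,0,0,0],[60,0,0,-0.08,0,0,0],[60,0,0,-0.099,0,0,0],[60,0,0,-0.099,0,0,0],[10,0,0,-0.099,0,0,0],[10,0,0,-0.099,0,0,0],[10,0,0,-0.099,0,0,0],[10,0,0,-0.099,0,0,0],[10,0,0,-0.099,0,0,0],[10,0,0,-0.099,0,0,0],[10,0,0,-0.099,0,0,0]]' 50
```

```text
t: 15.65
tool_pos: [443.3, -34.9, 203.6]
orientation: [2.224, 2.216, 0.002]
wrist_force: [0.0, 0.2, 6.9]
width: 0.199
grip_force: 49.0
```

```bash
python3 -m jog '[[10,0,0,0.03,0,0,0],[10,0,0,0.05,0,0,0],[10,0.04,0.004,0.05,0,0,0],[10,0.08,0.008,0.05,0,0,0],[10,0.124,0.013,0.05,0,0,0],[10,0.124,0.013,0.04,0,0,0],[10,0.124,0.013,0.025,0,0,0],[10,0.124,0.013,0.013,0,0,0],[10,0.124,0.013,0.006,0,0,0],[10,0.124,0.013,0.005,0,0,0],[10,0.124,0.013,0.005,0,0,0]]' && python3 -m jog '[[45,0,0,0,0,0,0],[45,0,0,0,0,0,0],[45,0,0,0,0,0,0],[45,0,0,0.04,0,0,0],[45,0,0,0.08,0,0,0],[45,-0.03,0,0.12,0,0,0],[45,-0.07,0,0.15,0,0,0],[45,-0.1,0,0.15,0,0,0],[45,-0.1,0,0.15,0,0,0],[45,-0.1,0,0.15,0,0,0]]'
python3 - <<'E'
from h import *
im=np.vstack([cv2.resize(manip.capture("top")[100:270,180:480],(600,340)),cv2.resize(manip.capture("side")[110:350,180:460],(303,260)).copy() if 0 else cv2.resize(manip.capture("side")[110:350,150:460],(600,260))])
cv2.imwrite("pics/end.png",im)
E
```

```text
t: 16.75
tool_pos: [565.7, -21.8, 207.6]
orientation: [-2.225, -2.216, 0.001]
wrist_force: [0.6, -0.0, -1.4]
width: 0.198
grip_force: 48.9
t: 17.75
tool_pos: [466.2, -21.8, 358.2]
orientation: [2.225, 2.216, 0.002]
wrist_force: [0.9, -0.6, -0.2]
width: 0.451
grip_force: 0.0
```

View pics/end.png

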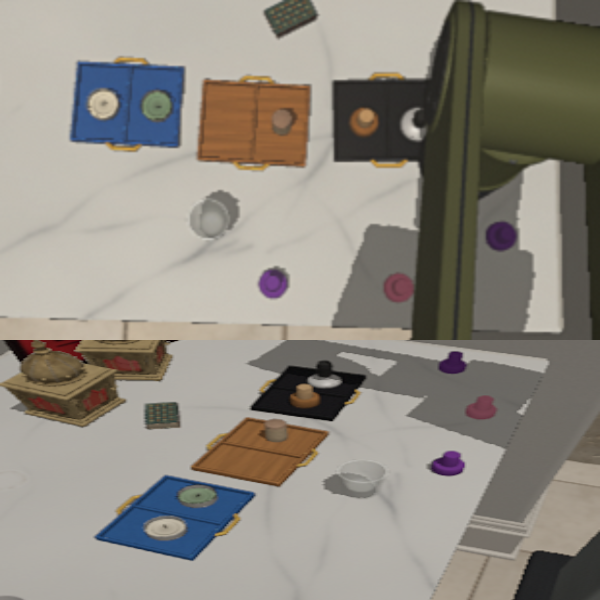

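The view shows all five upright in their own bays: candles at (103,103) and (157,105), cork at (282,122), and stoppers at (365,122) and (415,123). The glass has not moved.

```bash
python3 -c "
from workcell import manip
print(manip.finish_job())"
```

```text
the job is handed in; nothing more can be done
None
```

I handed the job in at about 18 s: both tea lights are in the blue tray, both stoppers in the black tray and the cork in the wooden tray, each upright in its own bay, with the shot glass untouched; the final pictures show this, but the hand-in call returned no verdict.

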